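# Lay out the parts of a pump in their nests

## Task

Lay out the four loose parts for the pump rebuild in the plywood nests on the assembly board: put the plastic coupling, the ball bearing, the brass elbow and the bolt each in the nest whose recess has its shape and size, sitting flat on the recess floor, the coupling on end, the bearing lying flat, the elbow lying in its L and the bolt standing on its head. Let go of them all, and leave the roll of tape and the small jar where they are.

Things in the scene. Friction and masses are not known exactly. Their poses are not given: they have to be found in the camera images.
- coupling_mid (a point): Everything stands on a fixed board with a dark mat, whose level top is 60 mm above the worktop. Loose off-white plastic pipe coupling: an open ring standing on end, 63 mm across, 46 mm high, wall about 10 mm. The point is its centre, 23 mm above its underside; z is its axis, up.
- bearing_mid (a point): Loose grey steel ball bearing lying flat: a disc 35 mm across and 10.5 mm thick. The point is its centre, 5 mm above its underside; z is its axis, up.
- elbow_mid (a point): Loose brass pipe elbow lying flat, L-shaped, 35 x 33 x 22 mm, with two round legs 18 mm thick. The point is the middle of its outline, 11 mm above its underside. One leg runs along its x at y = +7 mm, from x = -17 to +16 mm; the other runs along its y at x = -8 mm, from y = -15 to +16 mm; the corner is at -x, +y. z is up.
- bolt_mid (a point): Loose grey steel hexagon bolt with a nut on it, standing on its head, 32 mm high; head (lowest 7 mm) and nut (18 to 26 mm above the underside) are 18 x 21 mm, the shank is 10 mm thick. The point is its centre, 16 mm above its underside; z is its axis, up.
- nest_coupling_floor (a point): Nest of the coupling. A square plywood tile, fixed on the board, 10 mm high, 96 mm a side, with a grey-lined recess 4 mm deep: the large round one, 73 mm across. The point is the centre of the recess floor, 6 mm above the board; z is up, x and y run along the tile's sides.
- nest_bearing_floor (a point): Nest of the bearing. A square plywood tile, fixed on the board, 10 mm high, 72 mm a side, with a grey-lined recess 4 mm deep: the middle-sized round one, 45 mm across. The point is the centre of the recess floor, 6 mm above the board; z is up, x and y run along the tile's sides.
- nest_bolt_floor (a point): Nest of the bolt. A square plywood tile, fixed on the board, 10 mm high, 70 mm a side, with a grey-lined recess 4 mm deep: the small round one, 31 mm across. The point is the centre of the recess floor, 6 mm above the board; z is up, x and y run along the tile's sides.
- nest_elbow_floor (a point): Nest of the elbow. A square plywood tile, fixed on the board, 10 mm high, 78 mm a side, with a grey-lined recess 4 mm deep: L-shaped, 42 x 40 mm, 4 mm clear all round the elbow, which fits one way only, its x and y along this point's x and y and its point above this one. The point is the centre of the recess floor, 6 mm above the board; z is up, x and y run along the tile's sides.
- tape_mid (a point): Loose roll of yellow tape lying flat, 69 mm across, 19 mm high; not part of the job. The point is its centre, half-way up.
- jar_mid (a point): Loose small white and red screw-top jar, 35 mm across, 38 mm high; not part of the job. The point is its centre, half-way up.

How it is judged:
At the end, for the whole second after the job is handed in: Coupling, bearing, elbow and bolt each lie at rest in their own nest: centre within 9 mm of the recess centre seen from above, underside on the recess floor (less than 2 mm above it), axis within 0.08 rad of upright, the elbow turned to within 0.45 rad of its L (horizontal distance between coupling_mid and nest_coupling_floor below 0.009 m and z of coupling_mid in the frame of nest_coupling_floor between 0.02 and 0.025 m and angle between each of coupling_mid, bearing_mid, bolt_mid, elbow_mid's own z axis and vertical below 0.08 rad and linear speed of each of coupling, bearing, bolt, elbow below 0.02 m/s and horizontal distance between bearing_mid and nest_bearing_floor below 0.009 m and z of bearing_mid in the frame of nest_bearing_floor between 0.00225 and 0.00725 m and horizontal distance between bolt_mid and nest_bolt_floor below 0.009 m and z of bolt_mid in the frame of nest_bolt_floor between 0.013 and 0.018 m and horizontal distance between elbow_mid and nest_elbow_floor below 0.009 m and z of elbow_mid in the frame of nest_elbow_floor between 0.008 and 0.013 m and angle between the x axis of elbow_mid and the x axis of nest_elbow_floor, either way round below 0.45 rad); the robot touches nothing.
It fails at once if the roll of tape is moved more than 30 mm (distance of tape_mid from where it was at the start of the episode above 0.03 m).
It fails at once if the small jar is moved more than 30 mm (distance of jar_mid from where it was at the start of the episode above 0.03 m).
It also fails if it takes over 104 s, if anything falls off the work surface, if the arm or the gripper's body presses on something with over 40 N, if the wrist force passes 120 N, or if a joint passes its speed limit or range.

## Robot

A 6-joint arm with a two-finger parallel gripper is mounted at the origin on a cart in front of the work surface, level with it; the furniture and walls round the work are solid. World frame = base frame: x ahead of the robot, y to its left, z up, the work surface at z = 0. Lengths are in m, angles in rad, forces in N, time in s.
With the tool pointing down it reaches from about 0.375 to 0.9 m from the base axis. Payload 3.1 kg.
Tool frame: the origin (TCP) lies on the centre line of the jaws, within the pads' length; the fingertips stand robot.finger_overhang ahead of it and the grasp point (between the pads) lies 2 mm behind it (robot.finger_overhang is the distance from the TCP to the fingertips, in m); z points along the fingers, y is the direction in which the jaws open and shut (so a half turn about z gives the same grasp; the last joint's range is limited). The gripper opens to 87 mm and grips with 3 to 60 N. Pads are 19 mm wide; open, the fingers measure 117 mm over their backs; the gripper's body (75 mm by 190 mm) begins 51 mm behind the grasp point.
Start: joints at [-1.502, 0.527, 1.433, -0, 1.181, -0.178], TCP at [0.153, -0.606, 0.24] pointing down, gripper open.
Joint ranges: [-3.08, 3.08], [-0.75, 2.2], [0.22, 2.44], [-1.43, 4.57], [0, 2.65], [-2.85, 2.85]. Speed limits (rad/s): [2.79, 2.79, 3.14, 3.14, 3.14, 3.14].

## Interface

Orientations are given as a unit quaternion [x, y, z, w].
In Python, from rig import robot gives the robot as it stands. The module is installed in compiled form; this text tells all that it offers.
- The arm moves only by the tool step_arm, never from a script. Its arguments are lists of equal length, an entry for each row: "slide": the shift along the tool's x, y, z in mm, a list of three; "twist": the turn about the tool's z in degrees. A call has 1 to 20 rows; each row shifts and turns the commanded pose from where the row before left it, along the tool's axes as they then stand; what a row does not reach is not made up. A row lasts 1/12 s, in which the tool goes at most 41.7 mm and 7.16 degrees, less where a joint would pass 70% of its speed; a pose out of reach is approached as far as the arm can. A call is refused whole if a number of a shift passes 41.7 or a number of a turn 7.16, either way. A call with a gripper value outside its range is refused whole. "jaw" is the finger opening in mm, from 0 to 87, set as the call begins (left out, the last holds). The fingers move at their own pace and stop on an object; "force" is the grip in N (left out, the last holds). Time passes only in rows, so rows that do not move let the fingers close. It gives the time, the measured TCP pose, the force and the opening at its end, in the units of the state.
- robot.get_obs(): the state, without advancing time (a new reading comes with each control period).
- robot.camera(name): name is "scene" or "top" or "wrist"; returns a dict with "color" (400x640x3 uint8, blue, green, red), "depth" (400x640 float32, m along the optical axis (not along the pixel's ray), 0 where there is no reading), "camera_matrix" (3x3 intrinsics, pixels), "origin" and "orientation" of the camera in the world. Camera axes: x right, y down, z forward; pixel columns grow to the right and rows downward; lengths in m; the calibration is good to about 2 mm. The wrist camera is an equidistant fisheye: a pixel r from the principal point sees the ray r / f radians off the axis. A picture is of the moment at which its call begins.
- robot.hand_in(): hands the job in, once; it reports no verdict.
The state is a dict: "time": time; "q": joint angles; "joint_velocities": joint speeds; "joint_torque": joint torques, N m; "position": TCP position; "tool_rot": TCP orientation; "ft_force": force on the tool from outside, world axes, zero at the start; "moment": the same for the moment, N m; "grip_width": finger opening in m.
Only numpy, scipy, OpenCV 4.12 (cv2) and the standard library are available. Lean on these libraries where they do the work, as an engineer would, in place of code of your own. Each camera call takes 0.05 s, during which the arm holds its last target.

## Working session

There is one attempt and no reset: what is moved stays moved. The work goes in short steps, Python scripts to look and compute and a tool call to move; the robot and the scene stay as the last step left them, time stands still between calls to the robot, and variables do not carry over. Pictures are saved under pics/ and viewed, and the job is handed in when it is done.

Besides the shell and the picture viewer there is one more tool, called by a JSON object that holds its "fn" and its "kwargs", one argument or row to a line. step_arm: Moves the arm, as the interface text tells. Its arguments: {"type":"object","properties":{"slide":{"type":"array","items":{"type":"array","items":{"type":"number"}}},"twist":{"type":"array","items":{"type":"number"}},"jaw":{"type":"number"},"force":{"type":"number"}},"required":["slide","twist"]}

```bash
mkdir -p pics; python3 - <<'E'
from rig import robot
import cv2,numpy as np
print(robot.get_obs()); print(robot.finger_overhang)
for n in ("top","scene"):
    c=robot.camera(n); cv2.imwrite(f"pics/{n}0.png",c["color"]); np.savez(f"{n}0.npz",**c)
    print(n,c["camera_matrix"],c["origin"],c["orientation"])
E
```

```text
{'time': 0.0, 'q': array([-1.50250586e+00,  5.28419709e-01,  1.43390845e+00,  5.77104185e-06,
        1.18135542e+00, -1.78533587e-01]), 'joint_velocities': array([ 0.00205697, -0.00126321, -0.00239492, -0.00056655, -0.00135073,
       -0.00044726]), 'joint_torque': array([ 6.37398334e-04, -4.40043211e+01, -1.76592869e+01,  6.32627564e-02,
        5.83530567e-02, -1.86941461e-04]), 'position': array([ 0.15266552, -0.60535911,  0.23859816]), 'tool_rot': array([ 9.92393989e-01,  1.23097838e-01,  6.02626722e-05, -1.04372890e-03]), 'ft_force': array([-0.42611403,  0.22800595,  0.06965139]), 'moment': array([-0.02693689,  0.00241621, -0.01677666]), 'grip_width': 0.08722109554067811}
0.017
top [[436.562546     0.         315.12448553]
 [  0.         436.562546   199.49489154]
 [  0.           0.           1.        ]] [ 0.3967824  -0.01199585  1.35244505] [-0.70321949  0.70935552 -0.03085484  0.03667523]
scene [[431.97083147   0.         323.47533964]
 [  0.         431.97083147 203.05372671]
 [  0.           0.           1.        ]] [-0.21700698  0.54796008  0.7650797 ] [-0.40593901  0.78837124 -0.41575065  0.20207845]
```

View pics/top0.png

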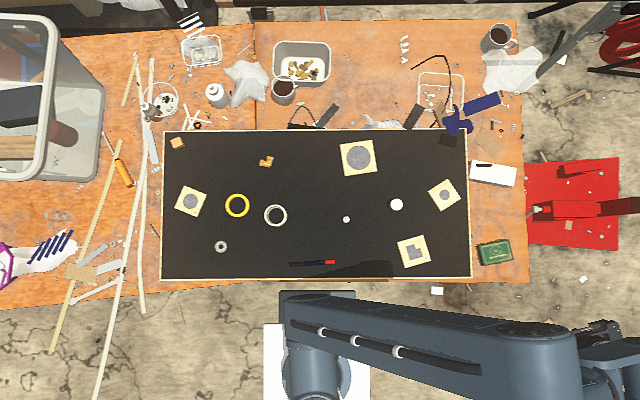

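View pics/scene0.png

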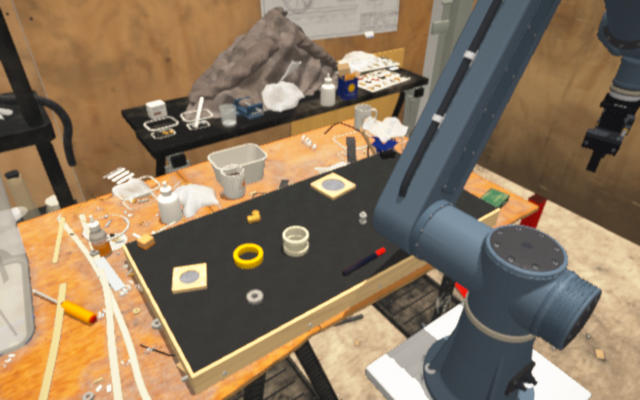

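The top view shows the coupling (275,215), tape (237,205), bearing (220,247), elbow (266,160), bolt (346,219) and jar (396,204). The nests are: coupling (358,157), bearing (190,201), bolt (444,195) and elbow (413,251). I'll zoom in to measure.

```bash
cat > h.py <<'E'
import numpy as np,cv2
from scipy.spatial.transform import Rotation as R
def load(f): return dict(np.load(f))
def ray(c,u,v):
    K=c["camera_matrix"]; d=np.array([(u-K[0,2])/K[0,0],(v-K[1,2])/K[1,1],1.])
    return R.from_quat(c["orientation"]).apply(d)
def plane(c,u,v,z):
    d=ray(c,u,v); return c["origin"]+d*(z-c["origin"][2])/d[2]
def dep(c,u,v):
    return c["origin"]+ray(c,u,v)*c["depth"][int(round(v)),int(round(u))]
def proj(c,p):
    q=R.from_quat(c["orientation"]).inv().apply(np.asarray(p)-c["origin"]); K=c["camera_matrix"]
    return K[0,0]*q[0]/q[2]+K[0,2],K[1,1]*q[1]/q[2]+K[1,2]
def cloud(c):
    v,u=np.mgrid[0:400,0:640]; K=c["camera_matrix"]; z=c["depth"]
    P=np.stack([(u-K[0,2])/K[0,0]*z,(v-K[1,2])/K[1,1]*z,z],-1)
    return R.from_quat(c["orientation"]).apply(P.reshape(-1,3)).reshape(400,640,3)+c["origin"]
E
python3 - <<'E'
from h import *
c=load("top0.npz"); im=c["color"]
t=[]
for u,v in [(275,215),(220,247),(266,160),(346,219),(358,157),(190,201),(444,195),(413,251)]:
    t.append(cv2.resize(im[v-22:v+23,u-22:u+23],(200,200),interpolation=cv2.INTER_CUBIC))
cv2.imwrite("pics/crop.png",np.vstack([np.hstack(t[:4]),np.hstack(t[4:])]))
P=cloud(c)
names=["coup","bear","elb","bolt","ncoup","nbear","nbolt","nelb","tape","jar"]
for n,(u,v) in zip(names,[(275,215),(220,247),(266,160),(346,219),(358,157),(190,201),(444,195),(413,251),(237,205),(396,204)]):
    r=24; Q=P[v-r:v+r,u-r:u+r]; d=c["depth"][v-r:v+r,u-r:u+r]
    thr=.0645
    m=((Q[...,2]>thr)&(d>0)).astype(np.uint8)
    k,l,s,ce=cv2.connectedComponentsWithStats(m)
    # component nearest centre
    i=min(range(1,k),key=lambda i:np.hypot(*(ce[i]-r)) if s[i,4]>8 else 99)
    w=l==i; q=Q[w]; top=np.percentile(q[:,2],90)
    cc,ss,ang=cv2.minAreaRect((q[:,:2]*1000).astype(np.float32))
    print(n,"px",ce[i]+[u-r,v-r],"area",s[i,4],"z90 %.4f"%top,"rect c",np.round(cc,1),np.round(ss,1),round(ang,1), "med mat z",round(float(np.median(Q[...,2])),4))
E
```

```text
coup px [274.65217391 214.84057971] area 207 z90 0.1071 rect c [474.2 114.2] [65.5 62.8] 60.6 med mat z 0.0599
bear px [220.94 246.28] area 100 z90 0.0736 rect c [384.  275.1] [34.8 32.1] 89.5 med mat z 0.0598
elb px [266.87962963 161.7037037 ] area 108 z90 0.0789 rect c [635.8 142.2] [35.3 32.6] 76.4 med mat z 0.0597
bolt px [346.05555556 219.19444444] area 36 z90 0.0922 rect c [460.4 -91.1] [16.5 17.2] 44.3 med mat z 0.0598
ncoup px [358.1585504 157.6002265] area 883 z90 0.0724 rect c [ 644.2 -133.3] [100.4  99.6] 7.9 med mat z 0.0627
nbear px [190.74045802 200.78625954] area 524 z90 0.0725 rect c [519.7 366.5] [76.  76.1] 68.6 med mat z 0.0607
nbolt px [444.18114603 194.57486137] area 541 z90 0.0724 rect c [ 529.8 -383.3] [73.9 71.3] 32.9 med mat z 0.0607
nelb px [413.84720121 251.00302572] area 661 z90 0.0724 rect c [ 366.5 -288.7] [78.1 79.1] 15.4 med mat z 0.0609
tape px [237.3362069  205.10344828] area 232 z90 0.0810 rect c [505.3 226.5] [68.9 67.4] 67.4 med mat z 0.06
jar px [396.24193548 204.45967742] area 124 z90 0.1002 rect c [ 500.6 -236.3] [32.2 32.1] 2.0 med mat z 0.0597
```

View pics/crop.png

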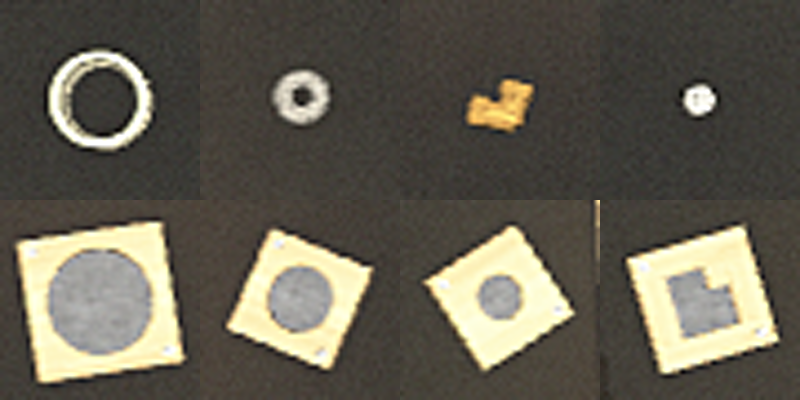

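```bash
python3 - <<'E'
from h import *
c=load("top0.npz"); im=c["color"].astype(int); hsv=cv2.cvtColor(c["color"],cv2.COLOR_BGR2HSV)
def sel(u,v,r,mask):
    m=np.zeros((400,640),np.uint8); m[v-r:v+r+1,u-r:u+r+1]=mask[v-r:v+r+1,u-r:u+r+1]
    k,l,s,ce=cv2.connectedComponentsWithStats(m,connectivity=4)
    i=1+np.argmax(s[1:,4]); return (l==i).astype(np.uint8),ce[i],s[i,4]
br=(im.max(2)>95).astype(np.uint8)
for n,u,v,r,z in [("coup",275,215,18,.106),("bear",220,247,13,.0705),("bolt",346,219,12,.09),("elb",266,160,14,.075),("tape",237,205,20,.079),("jar",396,204,14,.098)]:
    m,ce,a=sel(u,v,r,br)
    cn=max(cv2.findContours(m,cv2.RETR_EXTERNAL,cv2.CHAIN_APPROX_NONE)[0],key=len)
    f=np.zeros_like(m); cv2.drawContours(f,[cn],-1,1,-1); ys,xs=np.nonzero(f)
    p=plane(c,xs.mean(),ys.mean(),z)
    P=np.array([plane(c,x,y,z)[:2]*1000 for x,y in cn[:,0]],np.float32)
    print(n,np.round(p*1000,1),"px",xs.mean().round(1),ys.mean().round(1),"eqdia",round(2*np.sqrt(len(xs)/np.pi)*(c["origin"][2]-z)/436.56*1000,1),"rect",cv2.minAreaRect(P))
# tiles
S=hsv[...,1]
for n,u,v,r in [("ncoup",358,157,28),("nbear",190,201,22),("nbolt",444,195,22),("nelb",413,251,22)]:
    wood=((S>50)&(im.max(2)>150)).astype(np.uint8)
    m,ce,a=sel(u,v,r,wood)
    cn=max(cv2.findContours(m,cv2.RETR_EXTERNAL,cv2.CHAIN_APPROX_NONE)[0],key=len)
    f=np.zeros_like(m); cv2.drawContours(f,[cn],-1,1,-1)
    P=np.array([plane(c,x,y,.07)[:2]*1000 for x,y in cn[:,0]],np.float32)
    hole=((f>0)&(S<50)).astype(np.uint8); h,_,a=sel(u,v,r-6,hole); ys,xs=np.nonzero(h)
    p=plane(c,xs.mean(),ys.mean(),.067)
    Q=np.array([plane(c,x,y,.067)[:2]*1000 for x,y in zip(xs,ys)],np.float32)
    print(n,"tile",cv2.minAreaRect(P),"hole",np.round(p*1000,1),"eqdia",round(2*np.sqrt(a/np.pi)*1.285/436.56*1000,1),cv2.minAreaRect(Q))
E
```

```text
coup [472.6 112.5 106. ] px 275.2 215.1 eqdia 65.9 rect ((472.1329345703125, 113.67237091064453), (65.1136474609375, 62.49498748779297), 44.68140411376953)
bear [384.6 276.5  70.5] px 220.3 246.3 eqdia 37.2 rect ((384.10003662109375, 277.4541320800781), (35.407379150390625, 31.99766731262207), 89.53788757324219)
bolt [460.4 -90.5  90. ] px 345.9 219.0 eqdia 20.9 rect ((460.3575134277344, -90.87889862060547), (17.38818359375, 17.351776123046875), 89.49710845947266)
elb [633.6 141.7  75. ] px 266.4 161.6 eqdia 35.7 rect ((635.9019165039062, 143.07899475097656), (39.895633697509766, 33.47785949707031), 76.81371307373047)
tape [504.9 227.4  79. ] px 236.9 205.0 eqdia 71.4 rect ((506.206298828125, 227.1846923828125), (67.85142517089844, 70.50516510009766), 0.3544447124004364)
jar [ 501.4 -235.2   98. ] px 396.1 204.2 eqdia 36.8 rect ((501.894287109375, -236.33197021484375), (34.35693359375, 34.96009826660156), 44.097991943359375)
ncoup tile ((644.7423706054688, -130.76614379882812), (97.48472595214844, 98.86213684082031), 8.118499755859375) hole [ 644.8 -130.8   67. ] eqdia 69.3 ((644.7777709960938, -130.8646240234375), (65.60765838623047, 69.62942504882812), 89.127197265625)
nbear tile ((519.7061767578125, 368.4657287597656), (74.96564483642578, 72.6783218383789), 67.79490661621094) hole [519.5 368.5  67. ] eqdia 42.4 ((519.0466918945312, 367.57958984375), (41.85471725463867, 38.646331787109375), 1.0076284408569336)
nbolt tile ((542.6824340820312, -374.7039794921875), (43.71459197998047, 72.95242309570312), 31.98855209350586) hole [ 540.4 -345.5   67. ] eqdia 8.8 ((540.6270751953125, -346.12591552734375), (8.848095893859863, 2.9752230644226074), 89.46894836425781)
nelb tile ((374.7375793457031, -294.77813720703125), (57.00738525390625, 65.9389419555664), 19.56442642211914) hole [ 387.5 -308.4   67. ] eqdia 5.8 ((387.96832275390625, -308.8963623046875), (2.917426586151123, 2.9090025424957275), 89.5283203125)
```

```bash
python3 - <<'E'
from h import *
c=load("top0.npz"); im=c["color"].astype(int); hsv=cv2.cvtColor(c["color"],cv2.COLOR_BGR2HSV)
def big(m):
    k,l,s,ce=cv2.connectedComponentsWithStats(m,connectivity=4)
    return (l==1+np.argmax(s[1:,4])).astype(np.uint8)
for n,u,v in [("nbolt",444,195),("nelb",413,251),("ncoup",358,157),("nbear",190,201)]:
    r=27; w=np.zeros((400,640),np.uint8); w[v-r:v+r,max(u-r,0):min(u+r,467)]=1
    m=big(w*(im.max(2)>95).astype(np.uint8))
    cn=max(cv2.findContours(m,cv2.RETR_EXTERNAL,cv2.CHAIN_APPROX_NONE)[0],key=len)
    P=np.array([plane(c,x,y,.07)[:2]*1000 for x,y in cn[:,0]],np.float32)
    f=np.zeros_like(m); cv2.drawContours(f,[cn],-1,1,-1); f=cv2.erode(f,np.ones((5,5)))
    h=big(f*((im[...,2]-im[...,0])<25).astype(np.uint8)); ys,xs=np.nonzero(h)
    p=plane(c,xs.mean(),ys.mean(),.067)
    hc=max(cv2.findContours(h,cv2.RETR_EXTERNAL,cv2.CHAIN_APPROX_NONE)[0],key=len)
    Q=np.array([plane(c,x,y,.067)[:2]*1000 for x,y in hc[:,0]],np.float32)
    print(n,"tile",cv2.minAreaRect(P),"hole",np.round(p*1000,1),len(xs),cv2.minAreaRect(Q))
E
```

```text
nbolt tile ((531.1416625976562, -381.3862609863281), (72.87267303466797, 73.57901763916016), 31.712377548217773) hole [ 531.2 -382.6   67. ] 71 ((531.3832397460938, -382.701904296875), (23.5699405670166, 26.899234771728516), 87.96731567382812)
nelb tile ((366.5447692871094, -287.3451232910156), (79.91556549072266, 82.03939819335938), 15.403707504272461) hole [ 363.4 -287.    67. ] 153 ((365.9093322753906, -288.00262451171875), (40.084415435791016, 36.156532287597656), 17.00801658630371)
ncoup tile ((644.529052734375, -130.25656127929688), (97.76303100585938, 99.93136596679688), 8.118517875671387) hole [ 644.8 -130.9   67. ] 430 ((644.7777709960938, -130.8646240234375), (65.60765838623047, 69.62942504882812), 89.127197265625)
nbear tile ((519.55712890625, 367.7049865722656), (76.29116821289062, 73.81556701660156), 67.13346862792969) hole [519.7 368.5  67. ] 158 ((518.9434204101562, 369.0345764160156), (38.40803909301758, 41.48686599731445), 45.403018951416016)
```

```bash
cat >> h.py <<'E'
def go(x,y,z,yaw=None):
    "mm; prints tool-frame shift with present orientation, twist in deg"
    from rig import robot
    o=robot.get_obs(); r=R.from_quat(o["tool_rot"]); p=o["position"]*1000
    X=r.as_matrix()[:,0]; y0=np.degrees(np.arctan2(X[1],X[0])); d=np.array([x,y,z])-p
    print("t %.2f"%o["time"],"pos",p.round(1),"yaw %.1f"%y0,"tilt z",r.as_matrix()[:,2].round(3),"grip",o["grip_width"].round(4) if hasattr(o["grip_width"],"round") else o["grip_width"])
    s=r.inv().apply(d); print(" shift",s.round(1),"rows>=",np.ceil(np.abs(s).max()/40), "twist", None if yaw is None else round((y0-yaw+180)%360-180,1))
E
python3 -c "
from h import *
go(460.4,-90.7,235,14)"
```

```text
t 0.10 pos [ 152.7 -605.4  238.6] yaw 14.1 tilt z [-0.     0.002 -1.   ] grip 0.08695407978339954
 shift [ 424.1 -423.9    4.6] rows>= 11.0 twist 0.1
```

{"fn": "step_arm", "kwargs": {
  "slide": [
    [10, -10, 0],
    [20, -20, 0],
    [25, -25, 0],
    [26, -26, 0],
    [26, -26, 0],
    [26, -26, 0],
    [26, -26, 0],
    [26, -26, 0],
    [26, -26, 0],
    [26, -26, 0],
    [26, -26, 0],
    [26, -26, 0],
    [26, -26, 0],
    [26, -26, 0],
    [26, -26, 0],
    [26, -26, 0],
    [20, -20, 0],
    [11, -11, 0],
    [0, 0, 0],
    [0, 0, 0]
  ],
  "twist": [0, 0, 0, 0, 0, 0, 0, 0, 0, 0, 0, 0, 0, 0, 0, 0, 0, 0, 0, 0]
}}

```text
time: 1.77
position: [0.4602, -0.0906, 0.2393]
tool_rot: [0.992, 0.124, -0.0, 0.0]
ft_force: [-0.3, 0.0, -0.4]
grip_width: 0.0869
```

```bash
python3 - <<'E'
from h import *
from rig import robot
c=robot.camera("wrist"); cv2.imwrite("pics/w1.png",c["color"]); np.savez("w1.npz",**c)
print(c["camera_matrix"],c["origin"],R.from_quat(c["orientation"]).as_matrix().round(3))
go(460.4,-90.7,100,14)
E
```

```text
[[309.70691629   0.         317.26956968]
 [  0.         309.70691629 196.29937827]
 [  0.           0.           1.        ]] [ 0.52781545 -0.07327236  0.38409868] [[ 0.248 -0.936 -0.25 ]
 [-0.969 -0.24  -0.063]
 [-0.001  0.258 -0.966]]
t 1.82 pos [459.9 -91.3 239.3] yaw 14.2 tilt z [-0.001 -0.    -1.   ] grip 0.08722791267092804
 shift [  0.8  -0.5 139.3] rows>= 4.0 twist 0.2
```

View pics/w1.png

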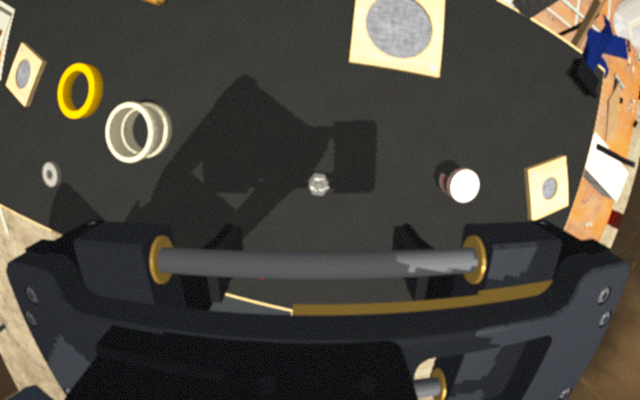

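The wrist view shows the bolt (318,184) between the fingers, the coupling nest (398,25), the bolt nest (549,188) and the jar (463,185). I'll cross-check these against the top view.

```bash
cat >> h.py <<'E'
def fplane(c,u,v,z):
    K=c["camera_matrix"]; x=(u-K[0,2])/K[0,0]; y=(v-K[1,2])/K[1,1]; r=np.hypot(x,y)+1e-12
    d=R.from_quat(c["orientation"]).apply([np.sin(r)*x/r,np.sin(r)*y/r,np.cos(r)])
    return c["origin"]+d*(z-c["origin"][2])/d[2]
E
python3 - <<'E'
from h import *
c=load("w1.npz"); im=c["color"]
print("bolt",fplane(c,318,184,.085)*1000, "nbolt",fplane(c,549,188,.066)*1000,"ncoup",fplane(c,398,25,.066)*1000,"nbear",fplane(c,23,74,.066)*1000,"bear",fplane(c,51,174,.0705)*1000)
b=cv2.resize(im[154:214,278:358],(800,600),interpolation=cv2.INTER_CUBIC); cv2.imwrite("pics/w1b.png",b)
E
```

```text
bolt [462.75727958 -90.4677429   85.        ] nbolt [ 531.47535525 -384.7387938    66.        ] ncoup [ 645.34416803 -129.82484479   66.        ] nbear [518.29159035 370.40753138  66.        ] bear [386.12794387 271.06842757  70.5       ]
```

View pics/w1b.png

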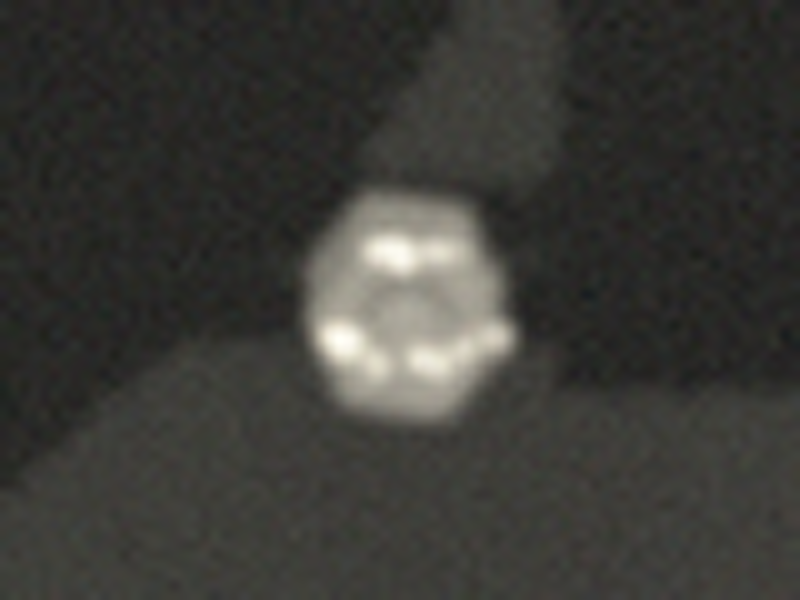

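{"fn": "step_arm", "kwargs": {
  "slide": [
    [1.5, -0.5, 10],
    [0, 0, 25],
    [0, 0, 30],
    [0, 0, 30],
    [0, 0, 25],
    [0, 0, 16],
    [0, 0, 10],
    [0, 0, 6],
    [0, 0, 2],
    [0, 0, 0],
    [0, 0, 0]
  ],
  "twist": [6, 6, 6, 6, 6, 0, 0, 0, 0, 0, 0],
  "jaw": 50
}}

```text
time: 2.73
position: [0.4619, -0.0911, 0.0861]
tool_rot: [0.99, -0.138, 0.001, 0.0]
ft_force: [0.1, 0.0, 0.1]
grip_width: 0.0499
```

{"fn": "step_arm", "kwargs": {
  "slide": [
    [0, 0, 0],
    [0, 0, 0],
    [0, 0, 0],
    [0, 0, 0],
    [0, 0, 0],
    [0, 0, 0],
    [0, 0, 0],
    [0, 0, 0]
  ],
  "twist": [0, 0, 0, 0, 0, 0, 0, 0],
  "jaw": 5,
  "force": 20
}}

```text
time: 3.4
position: [0.4617, -0.0904, 0.0857]
tool_rot: [0.99, -0.138, 0.0, 0.0]
ft_force: [0.2, -0.1, 2.3]
grip_width: 0.0192
```

```bash
python3 - <<'E'
from h import *
from rig import robot
c=robot.camera("wrist"); cv2.imwrite("pics/w2.png",c["color"])
go(531.3,-383,160)
E
```

```text
t 3.45 pos [461.7 -90.4  85.7] yaw -15.9 tilt z [ 0. -0. -1.] grip 0.019350853467733912
 shift [146.9 262.4 -74.2] rows>= 7.0 twist None
```

View pics/w2.png

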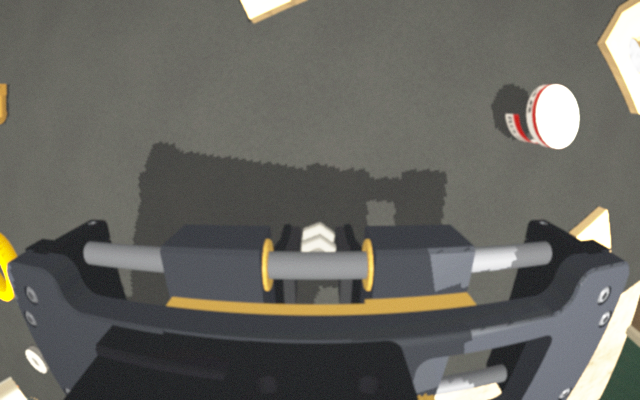

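{"fn": "step_arm", "kwargs": {
  "slide": [
    [0, 0, -10],
    [0, 0, -20],
    [0, 0, -25],
    [0, 0, -20],
    [10, 18, -5],
    [15, 27, 0],
    [17, 30, 0],
    [18, 32, 0],
    [18, 32, 0],
    [18, 32, 0],
    [17, 30, 0],
    [14, 26, 0],
    [12, 21, 0],
    [8, 14, 0],
    [0, 0, 0],
    [0, 0, 0]
  ],
  "twist": [0, 0, 0, 0, 0, 0, 0, 0, 0, 0, 0, 0, 0, 0, 0, 0]
}}

```text
time: 4.78
position: [0.5308, -0.3827, 0.1647]
tool_rot: [0.99, -0.139, -0.001, -0.001]
ft_force: [-0.2, 0.9, -0.1]
grip_width: 0.0194
```

```bash
python3 - <<'E'
from h import *
from rig import robot
c=robot.camera("wrist"); cv2.imwrite("pics/w3.png",c["color"])
go(531.3,-383,92.5)
E
```

```text
t 4.83 pos [ 530.6 -381.5  164.7] yaw -15.9 tilt z [-0.002  0.002 -1.   ] grip 0.01938961646962744
 shift [ 1.3  1.4 72.2] rows>= 2.0 twist None
```

View pics/w3.png

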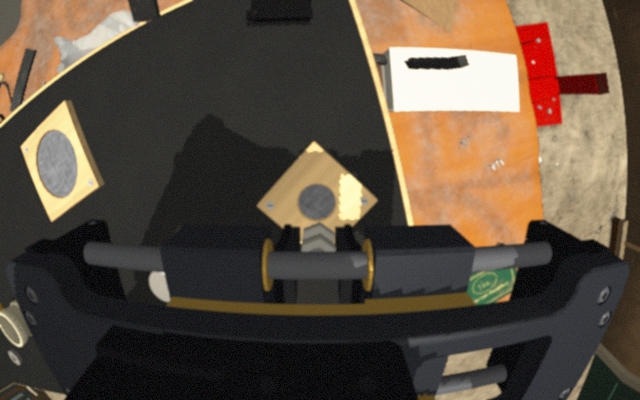

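```bash
python3 - <<'E'
from h import *
from rig import robot
c=robot.camera("wrist")
print(fplane(c,318,202,.067)*1000,fplane(c,315,142,.07)*1000,fplane(c,258,206,.07)*1000,fplane(c,377,201,.07)*1000)
go(531.3,-383,92.5)
E
```

```text
[ 530.5067177  -381.95895418   67.        ] [ 578.32523626 -393.06035039   70.        ] [ 541.34355547 -334.01725433   70.        ] [ 519.04710563 -428.62215439   70.        ]
t 4.88 pos [ 530.6 -380.9  164.9] yaw -15.8 tilt z [-0.002  0.002 -1.   ] grip 0.019360647404865147
 shift [ 1.4  1.9 72.4] rows>= 2.0 twist None
```

{"fn": "step_arm", "kwargs": {
  "slide": [
    [0.4, 1, 10],
    [0, 0, 18],
    [0, 0, 18],
    [0, 0, 10],
    [0, 0, 7],
    [0, 0, 4],
    [0, 0, 3],
    [0, 0, 2],
    [0, 0, 0],
    [0, 0, 0],
    [0, 0, 0]
  ],
  "twist": [0, 0, 0, 0, 0, 0, 0, 0, 0, 0, 0]
}}

```text
time: 5.8
position: [0.5318, -0.3841, 0.0942]
tool_rot: [0.99, -0.138, 0.001, 0.0]
ft_force: [0.7, 0.3, 1.5]
grip_width: 0.0193
```

```bash
python3 - <<'E'
from h import *
from rig import robot
print(robot.get_obs()["ft_force"])
go(530.7,-382,92.5)
E
```

```text
[0.66939359 0.26581299 1.48711659]
t 5.80 pos [ 531.8 -384.1   94.2] yaw -15.9 tilt z [ 0.001 -0.001 -1.   ] grip 0.01929407340296797
 shift [-1.7 -1.7  1.7] rows>= 1.0 twist None
```

{"fn": "step_arm", "kwargs": {
  "slide": [
    [0, 0, 1],
    [0, 0, 0.5],
    [0, 0, 0]
  ],
  "twist": [0, 0, 0]
}}

```text
time: 6.05
position: [0.5315, -0.3837, 0.0921]
tool_rot: [0.99, -0.138, 0.0, 0.0]
ft_force: [-0.8, 0.7, 0.3]
grip_width: 0.0192
```

{"fn": "step_arm", "kwargs": {
  "slide": [
    [0, 0, 0],
    [0, 0, 0],
    [0, 0, 0],
    [0, 0, 0],
    [0, 0, 0],
    [0, 0, -5],
    [0, 0, -15],
    [0, 0, -30],
    [0, 0, -30],
    [0, 0, -20],
    [0, 0, 0]
  ],
  "twist": [0, 0, 0, 0, 0, 0, 0, 0, 0, 0, 0],
  "jaw": 45
}}

```text
time: 6.97
position: [0.534, -0.386, 0.1981]
tool_rot: [0.99, -0.138, 0.004, 0.003]
ft_force: [0.4, -0.8, 1.1]
grip_width: 0.0449
```

```bash
python3 - <<'E'
from h import *
from rig import robot
c=robot.camera("wrist"); cv2.imwrite("pics/w4.png",c["color"])
go(635.5,142.5,200,76.8)
E
```

```text
t 7.02 pos [ 532.9 -385.1  195.5] yaw -15.9 tilt z [ 0.005 -0.005 -1.   ] grip 0.045126668074582196
 shift [ -45.4 -535.5   -6.6] rows>= 14.0 twist -92.7
```

View pics/w4.png

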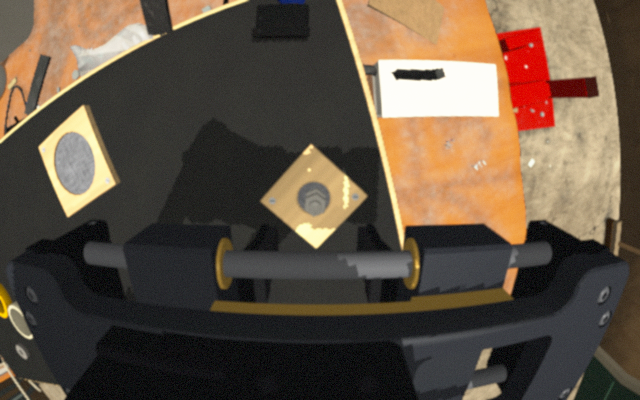

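```bash
python3 -c "
from h import *
go(628.6,143.6,200,-13.2)"
```

```text
t 7.02 pos [ 532.9 -385.1  195.5] yaw -15.9 tilt z [ 0.005 -0.005 -1.   ] grip 0.045126668074582196
 shift [ -52.4 -534.7   -6.6] rows>= 14.0 twist -2.7
```

{"fn": "step_arm", "kwargs": {
  "slide": [
    [-3, -15, 0],
    [-3, -25, 0],
    [-3, -35, 0],
    [-3, -35, 0],
    [-3, -35, 0],
    [-3, -35, 0],
    [-3, -35, 0],
    [-3, -35, 0],
    [-3, -35, 0],
    [-3, -35, 0],
    [-3, -35, 0],
    [-3, -35, 0],
    [-3, -35, 0],
    [-3, -35, 0],
    [-3, -35, 0],
    [-3, -25, 0],
    [-3, -15, 0],
    [0, 0, 0],
    [0, 0, 0]
  ],
  "twist": [0, 0, 0, 0, 0, 0, 0, 0, 0, 0, 0, 0, 0, 0, 0, -1.5, -1.2, 0, 0],
  "jaw": 65
}}

```text
time: 8.6
position: [0.6267, 0.1454, 0.1907]
tool_rot: [0.994, -0.114, -0.002, 0.001]
ft_force: [0.3, 0.1, 0.7]
grip_width: 0.0652
```

```bash
python3 - <<'E'
from h import *
from rig import robot
c=robot.camera("wrist"); cv2.imwrite("pics/w5.png",c["color"]); np.savez("w5.npz",**c)
go(628.6,143.6,84,-13.2)
b=cv2.resize(c["color"][120:240,240:400],(800,600),interpolation=cv2.INTER_CUBIC); cv2.imwrite("pics/w5b.png",b)
E
```

```text
t 8.65 pos [627.1 144.3 191. ] yaw -13.2 tilt z [-0.003 -0.001 -1.   ] grip 0.06522226295550625
 shift [  1.9   0.2 107. ] rows>= 3.0 twist 0.0
```

View pics/w5b.png

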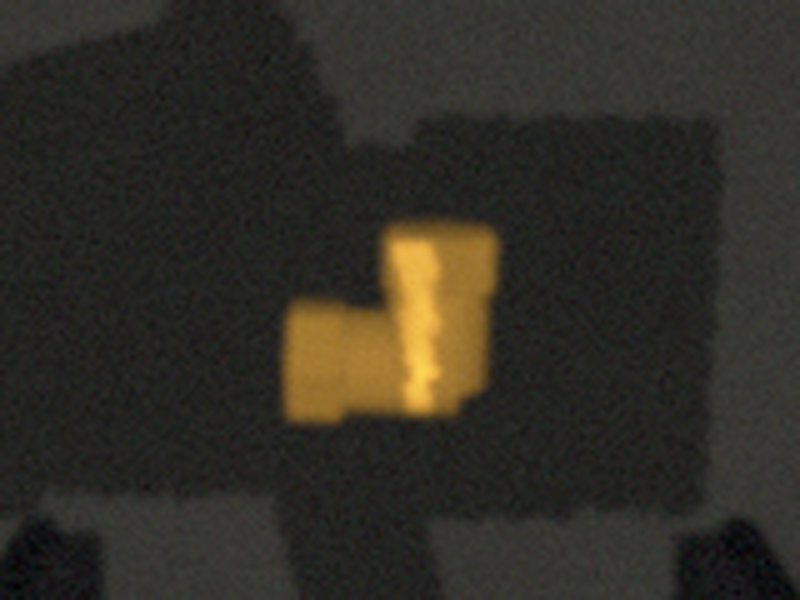

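```bash
python3 - <<'E'
from h import *
c=load("w5.npz")
f=lambda u,v,z=.071: fplane(c,240+u/5,120+v/5,z)*1000
Lend=f(284,360); cor=f(492,375)
print("ends of x-leg",Lend,cor,"mid",(Lend+cor)/2,np.linalg.norm(Lend-cor)); 
a=f(284,360);b=f(440,360); d=a-b; print("yaw",np.degrees(np.arctan2(d[1],d[0])))
print("yleg end",f(440,232), "x-leg sides", f(300,302),f(300,422))
E
```

```text
ends of x-leg [633.44279831 162.12691565  71.        ] [622.50036252 126.93866128  71.        ] mid [627.97158042 144.53278847  71.        ] 36.85037512483434
yaw 76.97846758545238
yleg end [649.55114378 130.35664743  71.        ] x-leg sides [642.96492082 156.88298033  71.        ] [621.72870496 162.09958094  71.        ]
```

{"fn": "step_arm", "kwargs": {
  "slide": [
    [1.5, 0, 12],
    [0, 0, 25],
    [0, 0, 28],
    [0, 0, 20],
    [0, 0, 12],
    [0, 0, 7],
    [0, 0, 4],
    [0, 0, 0],
    [0, 0, 0]
  ],
  "twist": [0, 0, 0, 0, 0, 0, 0, 0, 0]
}}

```text
time: 9.4
position: [0.6306, 0.1443, 0.0849]
tool_rot: [0.993, -0.115, 0.001, -0.0]
ft_force: [-0.5, 0.7, 0.3]
grip_width: 0.0649
```

{"fn": "step_arm", "kwargs": {
  "slide": [
    [0, 0, 0],
    [0, 0, 0],
    [0, 0, 0],
    [0, 0, 0],
    [0, 0, 0],
    [0, 0, 0],
    [0, 0, 0],
    [0, 0, 0]
  ],
  "twist": [0, 0, 0, 0, 0, 0, 0, 0],
  "jaw": 20
}}

```text
time: 10.07
position: [0.6298, 0.1446, 0.0843]
tool_rot: [0.993, -0.115, 0.0, -0.0]
ft_force: [0.8, 0.4, 0.6]
grip_width: 0.033
```

```bash
python3 - <<'E'
from h import *
from rig import robot
c=robot.camera("wrist"); cv2.imwrite("pics/w6.png",c["color"]); np.savez("w6.npz",**c)
go(366.3,-287.7,170,-74.6)
E
```

```text
t 10.12 pos [629.8 144.6  84.3] yaw -13.2 tilt z [ 0.  0. -1.] grip 0.032250480007062585
 shift [-158.2  481.   -85.8] rows>= 13.0 twist 61.4
```

View pics/w6.png

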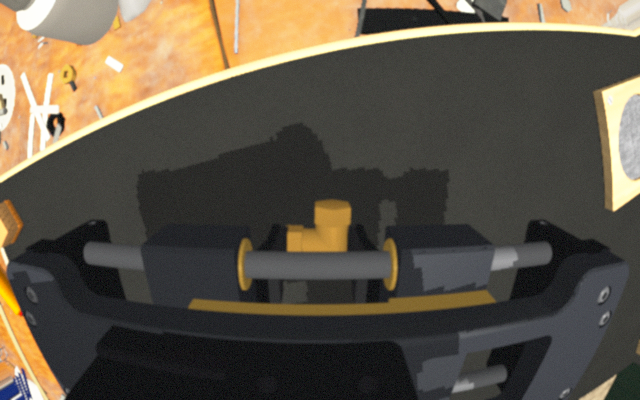

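{"fn": "step_arm", "kwargs": {
  "slide": [
    [0, 0, -5],
    [0, 0, -10],
    [0, 0, -10],
    [0, 0, -10],
    [0, 0, -10],
    [0, 0, -10],
    [0, 0, -10],
    [0, 0, -10],
    [0, 0, -5],
    [0, 0, 0]
  ],
  "twist": [3, 6.5, 7, 7, 7, 7, 7, 7, 6.5, 3.4]
}}

```text
time: 10.95
position: [0.6304, 0.1329, 0.165]
tool_rot: [0.804, -0.595, -0.007, -0.011]
ft_force: [0.2, -0.3, -0.5]
grip_width: 0.0322
```

{"fn": "step_arm", "kwargs": {
  "slide": [
    [12, 13, 0],
    [20, 21.7, 0],
    [24, 26, 0],
    [24, 26, 0],
    [24, 26, 0],
    [24, 26, 0],
    [24, 26, 0],
    [24, 26, 0],
    [24, 26, 0],
    [24, 26, 0],
    [24, 26, 0],
    [24, 26, 0],
    [24, 26, 0],
    [20, 21.7, 0],
    [12, 13, 0],
    [9, 10, 0],
    [4, 4, 0],
    [0, 0, 0],
    [0, 0, 0],
    [0, 0, 0]
  ],
  "twist": [0, 0, 0, 0, 0, 0, 0, 0, 0, 0, 0, 0, 0, 0, 0, 0, 0, 0, 0, 0]
}}

```text
time: 12.62
position: [0.375, -0.3013, 0.1527]
tool_rot: [0.803, -0.596, -0.008, -0.01]
ft_force: [0.1, 0.2, 0.1]
grip_width: 0.0322
```

```bash
python3 - <<'E'
from h import *
from rig import robot
c=robot.camera("wrist"); cv2.imwrite("pics/w7.png",c["color"]); np.savez("w7.npz",**c)
go(364.3,-282.2,91,-74.6)
b=cv2.resize(c["color"][100:280,200:440],(800,600),interpolation=cv2.INTER_CUBIC); cv2.imwrite("pics/w7b.png",b)
E
```

```text
t 12.67 pos [ 375.1 -301.2  152.8] yaw -73.1 tilt z [-0.     0.025 -1.   ] grip 0.03240073056613633
 shift [-19.8   5.2  62.2] rows>= 2.0 twist 1.5
```

View pics/w7b.png

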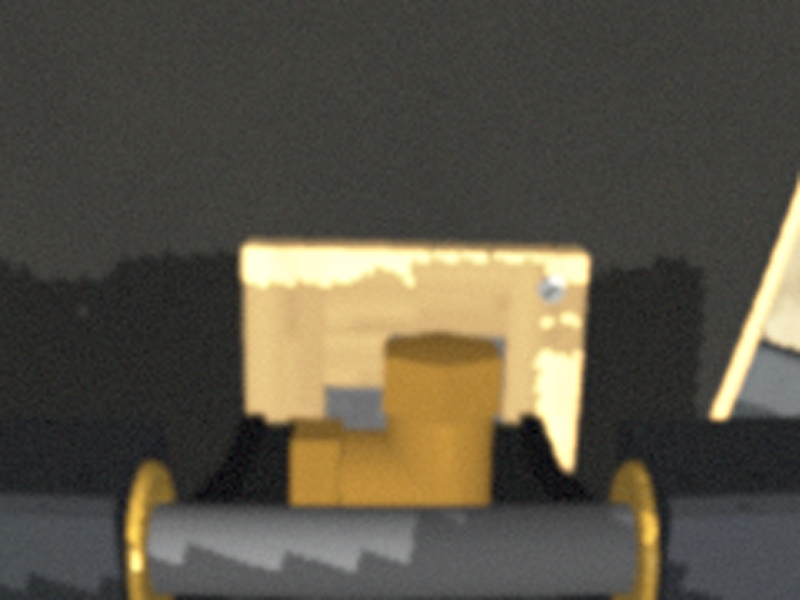

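```bash
python3 - <<'E'
from h import *
from rig import robot
c=load("w7.npz")
f=lambda u,v,z=.07: fplane(c,200+u*.3,100+v*.3,z)*1000
a,b=f(242,243),f(590,250); d=b-a; print(a,b,np.linalg.norm(d),np.degrees(np.arctan2(d[1],d[0])))
d/=np.linalg.norm(d); n=np.array([-d[1],d[0],0]); 
for s in (1,-1): print((a+b)/2+s*39*n)
print(f(505,338),f(327,388))
print(robot.get_obs()["q"].round(3))
E
```

```text
[ 414.60333008 -315.86287561   70.        ] [ 339.0090149  -337.40779551   70.        ] 78.60460585238195 -164.09206947514178
[ 387.49577353 -364.14176741   70.        ]
[ 366.11657146 -289.12890372   70.        ]
[ 350.94565734 -311.97755704   70.        ] [ 386.71109763 -288.24326054   70.        ]
[-0.919  0.48   1.862  0.021  0.821  1.914]
```

{"fn": "step_arm", "kwargs": {
  "slide": [
    [-6, 1.5, 0],
    [-8, 2, 0],
    [-5.2, 1.5, 10],
    [0, 0, 10],
    [0, 0, 5],
    [0, 0, 0],
    [0, 0, 0],
    [0, 0, 0]
  ],
  "twist": [1.3, 0, 0, 0, 0, 0, 0, 0]
}}

```text
time: 13.33
position: [0.3649, -0.2847, 0.1286]
tool_rot: [0.796, -0.605, -0.007, -0.01]
ft_force: [-0.4, 0.3, -0.8]
grip_width: 0.0326
```

```bash
python3 - <<'E'
from h import *
from rig import robot
c=robot.camera("wrist"); cv2.imwrite("pics/w8.png",c["color"]); np.savez("w8.npz",**c)
go(364.2,-282.8,91,-74.4)
b=cv2.resize(c["color"][100:280,200:440],(800,600),interpolation=cv2.INTER_CUBIC); cv2.imwrite("pics/w8b.png",b)
E
```

```text
t 13.38 pos [ 365.  -284.8  128.6] yaw -74.5 tilt z [ 0.001  0.024 -1.   ] grip 0.032316766173159595
 shift [-1.3  0.5 37.7] rows>= 1.0 twist -0.1
```

View pics/w8b.png

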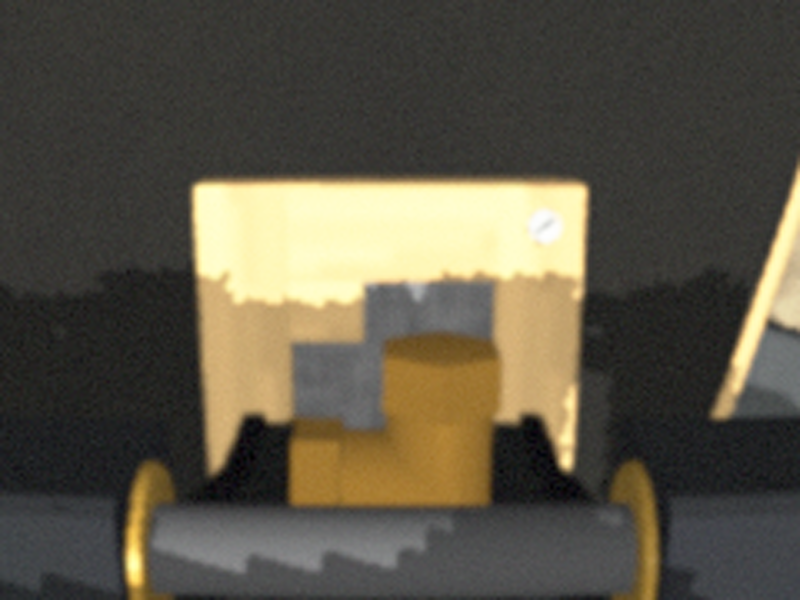

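{"fn": "step_arm", "kwargs": {
  "slide": [
    [-1.3, 0.5, 8],
    [0, 0, 12],
    [0, 0, 8],
    [0, 0, 4],
    [0, 0, 2.5],
    [0, 0, 2],
    [0, 0, 0],
    [0, 0, 0],
    [0, 0, 0]
  ],
  "twist": [0, 0, 0, 0, 0, 0, 0, 0, 0]
}}

```text
time: 14.13
position: [0.364, -0.2828, 0.092]
tool_rot: [0.796, -0.605, -0.007, -0.01]
ft_force: [1.3, 0.3, -1.3]
grip_width: 0.0328
```

```bash
python3 - <<'E'
from h import *
from rig import robot
c=robot.camera("wrist"); cv2.imwrite("pics/w9.png",c["color"]); np.savez("w9.npz",**c)
go(364.2,-282.8,90.5,-74.4); print(robot.get_obs()["ft_force"])
b=cv2.resize(c["color"][100:280,200:440],(800,600),interpolation=cv2.INTER_CUBIC); cv2.imwrite("pics/w9b.png",b)
E
```

```text
t 14.18 pos [ 364.  -282.7   92.1] yaw -74.5 tilt z [ 0.001  0.024 -1.   ] grip 0.03236774059048976
 shift [ 0.1 -0.1  1.6] rows>= 1.0 twist -0.1
[ 0.21349987  0.28835916 -0.23496986]
```

View pics/w9b.png

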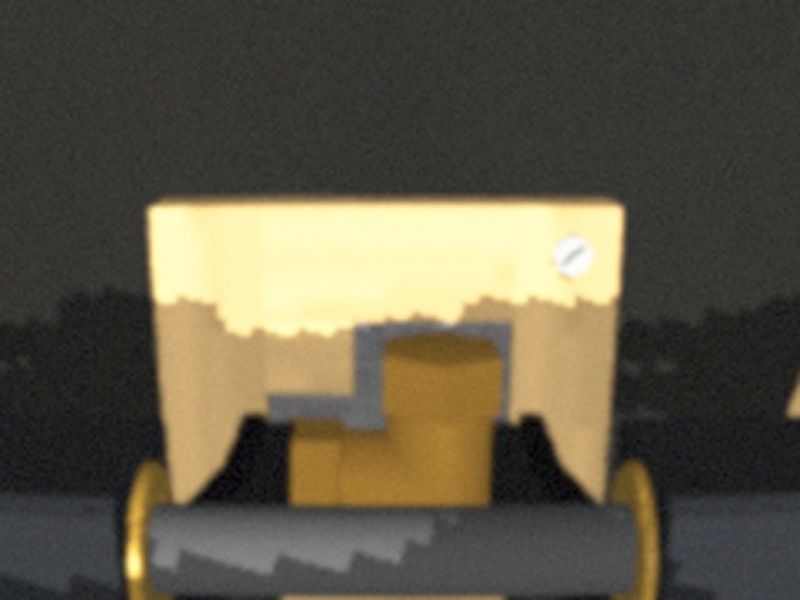

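{"fn": "step_arm", "kwargs": {
  "slide": [
    [0, -1.2, 0],
    [0, 0, 1],
    [0, 0, 0.6],
    [0, 0, 0],
    [0, 0, 0]
  ],
  "twist": [0, 0, 0, 0, 0]
}}

```text
time: 14.6
position: [0.3653, -0.2823, 0.0905]
tool_rot: [0.796, -0.605, -0.007, -0.01]
ft_force: [0.7, 0.1, 1.6]
grip_width: 0.0323
```

{"fn": "step_arm", "kwargs": {
  "slide": [
    [0, 0, 0],
    [0, 0, 0],
    [0, 0, 0],
    [0, 0, 0],
    [0, 0, 0],
    [0, 0, -5],
    [0, 0, -15],
    [0, 0, -30],
    [0, 0, -30],
    [0, 0, -20],
    [0, 0, 0]
  ],
  "twist": [0, 0, 0, 0, 0, 0, 0, 0, 0, 0, 0],
  "jaw": 60
}}

```text
time: 15.52
position: [0.3668, -0.2868, 0.1942]
tool_rot: [0.796, -0.605, -0.003, -0.009]
ft_force: [0.7, -0.8, -0.0]
grip_width: 0.0597
```

```bash
python3 - <<'E'
from h import *
from rig import robot
c=robot.camera("wrist"); cv2.imwrite("pics/w10.png",c["color"]); np.savez("w10.npz",**c)
go(472.5,113,190,20); print(robot.get_obs()["q"])
E
```

```text
t 15.57 pos [ 365.9 -285.8  192.3] yaw -74.5 tilt z [ 0.004  0.02  -1.   ] grip 0.05967806817526941
 shift [-355.7 -209.3   10.8] rows>= 9.0 twist -94.5
[-0.91419103  0.3907857   1.86911332  0.01941624  0.89552984  1.94425893]
```

View pics/w10.png

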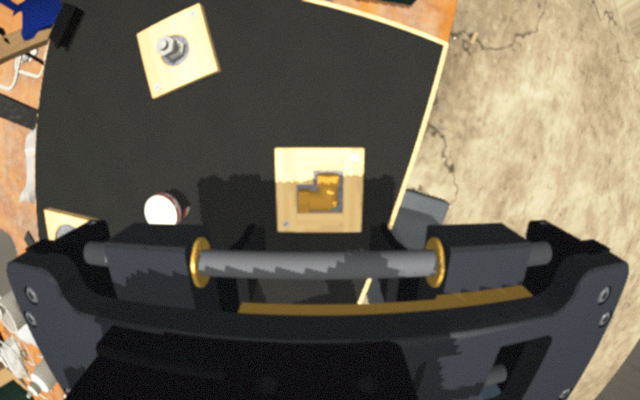

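{"fn": "step_arm", "kwargs": {
  "slide": [
    [-10, -6, 0],
    [-20, -12, 0],
    [-29.5, -17.3, 0],
    [-29.5, -17.3, 0],
    [-29.5, -17.3, 0],
    [-29.5, -17.3, 0],
    [-29.5, -17.3, 0],
    [-29.5, -17.3, 0],
    [-29.5, -17.3, 0],
    [-29.5, -17.3, 0],
    [-29.5, -17.3, 0],
    [-29.5, -17.3, 0],
    [-20, -12, 0],
    [-10, -6, 0],
    [0, 0, 0]
  ],
  "twist": [0, 0, 0, 0, 0, 0, 0, -2, -4, -6, -7, -7, -7, -7, -7],
  "jaw": 86
}}

```text
time: 16.82
position: [0.4279, 0.1198, 0.1984]
tool_rot: [0.972, -0.233, -0.006, -0.012]
ft_force: [-0.2, -0.9, -0.3]
grip_width: 0.0862
```

```bash
python3 - <<'E'
from h import *
go(472.5,113,190,15)
E
```

```text
t 16.82 pos [427.9 119.8 198.4] yaw -26.9 tilt z [-0.006  0.026 -1.   ] grip 0.08622805935306276
 shift [ 43.  -14.    7.9] rows>= 2.0 twist -41.9
```

{"fn": "step_arm", "kwargs": {
  "slide": [
    [20, -6, 0],
    [23, -8, 0],
    [0, 0, 0],
    [0, 0, 0],
    [0, 0, 0],
    [0, 0, 0],
    [0, 0, 0],
    [0, 0, 0],
    [0, 0, 0],
    [0, 0, 0]
  ],
  "twist": [0, 0, -7, -7, -7, -7, -7, -7, 0, 0]
}}

```text
time: 17.65
position: [0.4745, 0.1098, 0.1986]
tool_rot: [0.992, 0.125, -0.0, -0.013]
ft_force: [-0.6, -0.5, -0.4]
grip_width: 0.0859
```

```bash
python3 - <<'E'
from h import *
from rig import robot
c=robot.camera("wrist"); cv2.imwrite("pics/w11.png",c["color"]); np.savez("w11.npz",**c)
go(472.5,113,87,15)
E
```

```text
t 17.70 pos [474.8 109.7 198.8] yaw 14.4 tilt z [-0.003  0.025 -1.   ] grip 0.08632175907909957
 shift [ -1.8  -1.  111.9] rows>= 3.0 twist -0.6
```

View pics/w11.png

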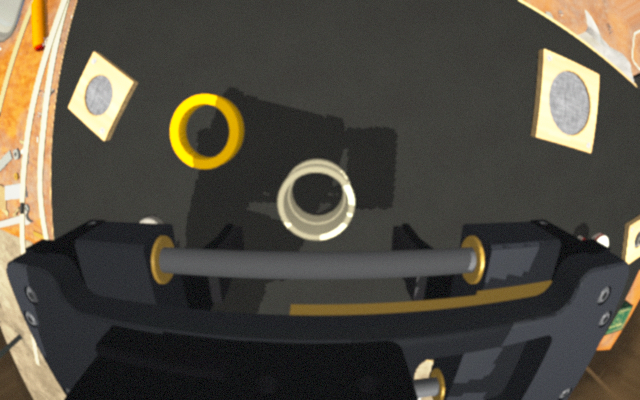

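```bash
python3 - <<'E'
from h import *
c=load("w11.npz")
for u,v in [(316,200),(278,200),(355,200),(316,242),(316,158)]: print(u,v,fplane(c,u,v,.106)*1000)
E
```

```text
316 200 [477.16638593 114.10416615 106.        ]
278 200 [469.33624815 143.61953119 106.        ]
355 200 [485.11229291  84.02771728 106.        ]
316 242 [442.02670941 105.11508988 106.        ]
316 158 [509.75067937 122.4519737  106.        ]
```

{"fn": "step_arm", "kwargs": {
  "slide": [
    [0, -0.7, 12],
    [0, 0, 25],
    [0, 0, 28],
    [0, 0, 22],
    [0, 0, 12],
    [0, 0, 8],
    [0, 0, 5],
    [0, 0, 0],
    [0, 0, 0]
  ],
  "twist": [0, 0, 0, 0, 0, 0, 0, 0, 0]
}}

```text
time: 18.45
position: [0.4761, 0.1128, 0.0882]
tool_rot: [0.992, 0.126, 0.002, -0.012]
ft_force: [-0.4, -0.6, -0.1]
grip_width: 0.086
```

{"fn": "step_arm", "kwargs": {
  "slide": [
    [0, 0, 0],
    [0, 0, 0],
    [0, 0, 0],
    [0, 0, 0],
    [0, 0, 0],
    [0, 0, 0],
    [0, 0, 0]
  ],
  "twist": [0, 0, 0, 0, 0, 0, 0],
  "jaw": 50
}}

```text
time: 19.03
position: [0.476, 0.1128, 0.0884]
tool_rot: [0.992, 0.126, 0.002, -0.012]
ft_force: [-0.3, 1.0, 4.2]
grip_width: 0.0607
```

```bash
python3 - <<'E'
from h import *
from rig import robot
go(644.8,-130.6,185); print(robot.get_obs()["ft_force"])
E
```

```text
t 19.03 pos [476.  112.8  88.4] yaw 14.5 tilt z [ 0.001  0.025 -1.   ] grip 0.060698676927876366
 shift [ 103.1  275.5 -102.4] rows>= 7.0 twist None
[-0.34909947  0.9536577   4.21981154]
```

{"fn": "step_arm", "kwargs": {
  "slide": [
    [0, 0, -8],
    [0, 0, -15],
    [0, 0, -25],
    [4, 11, -25],
    [9, 24, -17],
    [10.5, 28, 0],
    [10.5, 28, 0],
    [10.5, 28, 0],
    [10.5, 28, 0],
    [10.5, 28, 0],
    [10.5, 28, 0],
    [10.5, 28, 0],
    [9, 24, 0],
    [7, 18.5, 0],
    [0, 2, 0],
    [0, 0, 0],
    [0, 0, 0]
  ],
  "twist": [0, 0, 0, 0, 0, 0, 0, 0, 0, 0, 0, 0, 0, 0, 0, 0, 0]
}}

```text
time: 20.45
position: [0.6429, -0.1296, 0.1716]
tool_rot: [0.992, 0.126, 0.001, -0.013]
ft_force: [-0.3, 0.4, -1.0]
grip_width: 0.0609
```

```bash
python3 - <<'E'
from h import *
from rig import robot
c=robot.camera("wrist"); cv2.imwrite("pics/w12.png",c["color"]); np.savez("w12.npz",**c)
go(644.8,-130.6,95)
E
```

```text
t 20.50 pos [ 642.8 -129.2  171.7] yaw 14.5 tilt z [-0.002  0.026 -1.   ] grip 0.06043017011724633
 shift [ 1.3  3.8 76.7] rows>= 2.0 twist None
```

View pics/w12.png

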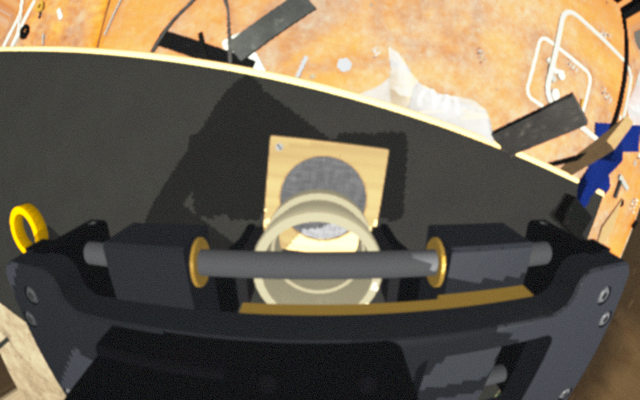

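```bash
python3 - <<'E'
from h import *
c=load("w12.npz")
a,b=[fplane(c,u,v,.07)*1000 for u,v in [(271,136),(390,150)]]; d=b-a; print(a,b,np.linalg.norm(d),np.degrees(np.arctan2(d[1],d[0])))
d/=np.linalg.norm(d); n=np.array([d[1],-d[0],0]); print((a+b)/2+48*n)
m=fplane(c,323,156,.07)*1000; print("recess far edge",m)
E
```

```text
[685.35479742 -77.33024053  70.        ] [ 699.16710581 -172.86882387   70.        ] 96.53186401762643 -81.77357056841865
[ 644.7548556  -131.96763539   70.        ]
recess far edge [ 680.0181161  -121.84093784   70.        ]
```

{"fn": "step_arm", "kwargs": {
  "slide": [
    [1.9, 4.2, 10],
    [0, 0, 20],
    [0, 0, 20],
    [0, 0, 12],
    [0, 0, 6],
    [0, 0, 3],
    [0, 0, 0],
    [0, 0, 0],
    [0, 0, 0]
  ],
  "twist": [0, 0, 0, 0, 0, 0, 0, 0, 0]
}}

```text
time: 21.25
position: [0.6478, -0.1325, 0.102]
tool_rot: [0.992, 0.126, 0.003, -0.012]
ft_force: [0.4, -0.1, -0.2]
grip_width: 0.061
```

```bash
python3 - <<'E'
from h import *
from rig import robot
c=robot.camera("wrist"); cv2.imwrite("pics/w13.png",c["color"]); np.savez("w13.npz",**c)
go(645.5,-130.8,95);print(robot.get_obs()["ft_force"])
E
```

```text
t 21.30 pos [ 647.7 -132.6  102. ] yaw 14.5 tilt z [ 0.002  0.024 -1.   ] grip 0.06087643623814468
 shift [-1.7 -2.1  7.1] rows>= 1.0 twist None
[ 0.08851609  0.34583589 -0.24116228]
```

View pics/w13.png

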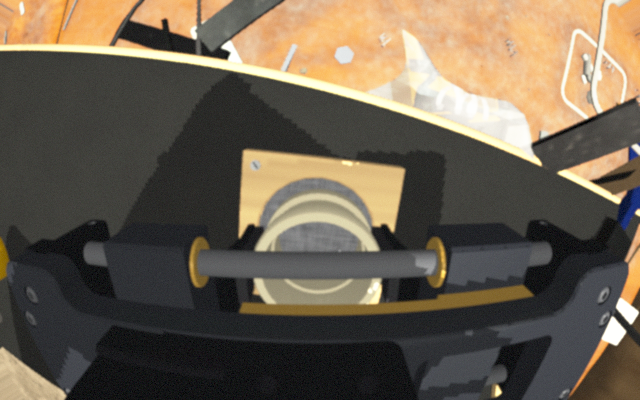

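{"fn": "step_arm", "kwargs": {
  "slide": [
    [-1.5, -1.8, 0],
    [0, 0, 2.5],
    [0, 0, 2],
    [0, 0, 1.5],
    [0, 0, 0],
    [0, 0, 0]
  ],
  "twist": [0, 0, 0, 0, 0, 0]
}}

```text
time: 21.8
position: [0.645, -0.1307, 0.0948]
tool_rot: [0.992, 0.126, 0.001, -0.012]
ft_force: [-1.2, -0.8, -0.4]
grip_width: 0.0608
```

```bash
python3 - <<'E'
from h import *
from rig import robot
c=robot.camera("wrist"); cv2.imwrite("pics/w14.png",c["color"][100:340,160:480]); np.savez("w13.npz",**c)
go(645.5,-130.8,95);print(robot.get_obs()["ft_force"])
E
```

```text
t 21.85 pos [ 645.  -130.8   94.8] yaw 14.5 tilt z [-0.     0.025 -1.   ] grip 0.06067477789328197
 shift [ 0.5  0.1 -0.2] rows>= 1.0 twist None
[ 0.72414004  0.11713956 -1.05081665]
```

View pics/w14.png

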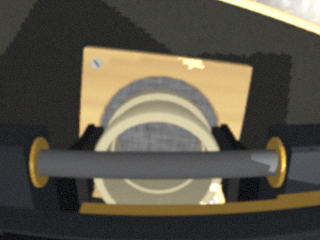

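{"fn": "step_arm", "kwargs": {
  "slide": [
    [0, 0, 0.8],
    [0, 0, 0],
    [0, 0, 0]
  ],
  "twist": [0, 0, 0]
}}

```text
time: 22.1
position: [0.6452, -0.1308, 0.0945]
tool_rot: [0.992, 0.126, 0.002, -0.012]
ft_force: [-1.5, 0.2, 2.0]
grip_width: 0.0608
```

{"fn": "step_arm", "kwargs": {
  "slide": [
    [0, 0, 0],
    [0, 0, 0],
    [0, 0, 0],
    [0, 0, 0],
    [0, 0, 0],
    [0, 0, -5],
    [0, 0, -15],
    [0, 0, -30],
    [0, 0, -30],
    [0, 0, -25],
    [0, 0, 0]
  ],
  "twist": [0, 0, 0, 0, 0, 0, 0, 0, 0, 0, 0],
  "jaw": 84
}}

```text
time: 23.02
position: [0.6486, -0.1347, 0.2059]
tool_rot: [0.992, 0.126, 0.007, -0.009]
ft_force: [-0.2, 0.9, 0.8]
grip_width: 0.0839
```

```bash
python3 - <<'E'
from h import *
from rig import robot
c=robot.camera("wrist"); cv2.imwrite("pics/w15.png",c["color"]); np.savez("w15.npz",**c)
go(384.8,275.5,190,15); print(robot.get_obs()["q"])
E
```

```text
t 23.07 pos [ 647.3 -134.2  203.2] yaw 14.5 tilt z [ 0.008  0.022 -1.   ] grip 0.08431081017663437
 shift [-151.6 -462.1   20.1] rows>= 12.0 twist -0.5
[-0.38337342  0.61431776  1.37379646  0.02518205  1.15454185  0.92385563]
```

View pics/w15.png

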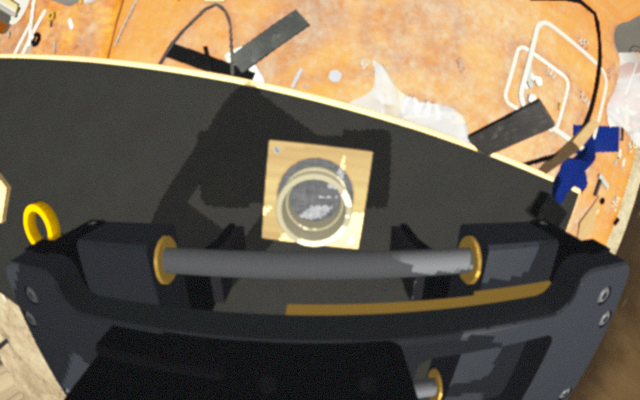

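{"fn": "step_arm", "kwargs": {
  "slide": [
    [-5, -15, 0],
    [-8, -25, 0],
    [-11.2, -34, 0],
    [-11.2, -34, 0],
    [-11.2, -34, 0],
    [-11.2, -34, 0],
    [-11.2, -34, 0],
    [-11.2, -34, 0],
    [-11.2, -34, 0],
    [-11.2, -34, 0],
    [-11.2, -34, 0],
    [-11.2, -34, 0],
    [-11.2, -34, 0],
    [-8, -25, 0],
    [-5, -15, 0],
    [-2.6, -8, 0],
    [0, 0, 0],
    [0, 0, 0]
  ],
  "twist": [0, 0, 0, 0, 0, 0, 0, 0, 0, 0, 0, 0, 0, 0, 0, 0, 0, 0],
  "jaw": 60
}}

```text
time: 24.57
position: [0.3823, 0.2755, 0.2089]
tool_rot: [0.992, 0.127, 0.001, -0.012]
ft_force: [0.1, 0.2, -0.4]
grip_width: 0.0605
```

```bash
python3 - <<'E'
from h import *
from rig import robot
c=robot.camera("wrist"); cv2.imwrite("pics/w16.png",c["color"]); np.savez("w16.npz",**c)
go(384.8,275.5,82.5,15); print(robot.get_obs()["q"])
E
```

```text
t 24.62 pos [382.8 275.2 208.9] yaw 14.5 tilt z [-0.     0.024 -1.   ] grip 0.05991355420489628
 shift [  1.3   3.1 126.4] rows>= 4.0 twist -0.5
[0.37134617 0.36380888 1.85086538 0.0284226  0.91839882 1.67198194]
```

View pics/w16.png

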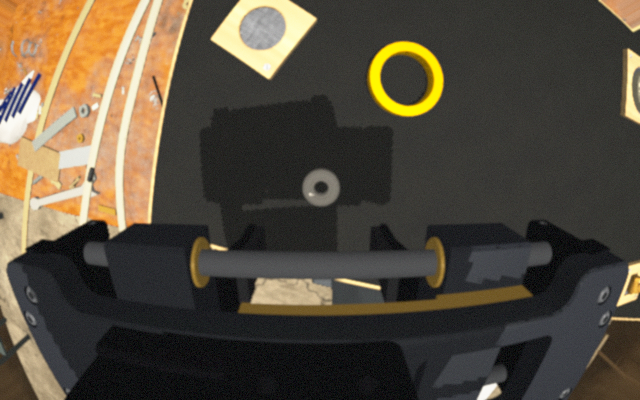

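```bash
python3 - <<'E'
from h import *
c=load("w16.npz")
print(fplane(c,321,187.5,.0703)*1000, fplane(c,302,187.5,.069)*1000, fplane(c,341,187.5,.069)*1000,"nest",fplane(c,263,28,.067)*1000)
E
```

```text
[385.78366106 276.34415312  70.3       ] [380.85703655 293.65946566  69.        ] [390.38332399 258.02473102  69.        ] nest [519.77891538 367.44547731  67.        ]
```

{"fn": "step_arm", "kwargs": {
  "slide": [
    [1.9, 2.7, 12],
    [0, 0, 25],
    [0, 0, 28],
    [0, 0, 25],
    [0, 0, 15],
    [0, 0, 10],
    [0, 0, 7],
    [0, 0, 3],
    [0, 0, 0],
    [0, 0, 0],
    [0, 0, 0]
  ],
  "twist": [0, 0, 0, 0, 0, 0, 0, 0, 0, 0, 0]
}}

```text
time: 25.53
position: [0.3855, 0.2767, 0.0849]
tool_rot: [0.992, 0.126, 0.002, -0.012]
ft_force: [-0.1, 0.4, -0.0]
grip_width: 0.0602
```

```bash
python3 - <<'E'
from h import *
from rig import robot
go(385.3,276,82.3);print(robot.get_obs()["ft_force"])
E
```

```text
t 25.53 pos [385.5 276.7  84.9] yaw 14.5 tilt z [ 0.002  0.025 -1.   ] grip 0.06021491172079304
 shift [-0.4  0.7  2.6] rows>= 1.0 twist None
[-0.05593319  0.36128726 -0.04055887]
```

{"fn": "step_arm", "kwargs": {
  "slide": [
    [0, 0, 2],
    [0, 0, 0],
    [0, 0, 0]
  ],
  "twist": [0, 0, 0]
}}

```text
time: 25.78
position: [0.3849, 0.2769, 0.0825]
tool_rot: [0.992, 0.126, 0.002, -0.012]
ft_force: [-0.4, -0.3, -0.9]
grip_width: 0.0602
```

{"fn": "step_arm", "kwargs": {
  "slide": [
    [0, 0, 0],
    [0, 0, 0],
    [0, 0, 0],
    [0, 0, 0],
    [0, 0, 0],
    [0, 0, 0],
    [0, 0, 0],
    [0, 0, 0]
  ],
  "twist": [0, 0, 0, 0, 0, 0, 0, 0],
  "jaw": 25
}}

```text
time: 26.45
position: [0.3848, 0.2767, 0.0822]
tool_rot: [0.992, 0.126, 0.002, -0.012]
ft_force: [-0.1, 0.6, 0.2]
grip_width: 0.0329
```

{"fn": "step_arm", "kwargs": {
  "slide": [
    [0, 0, -6],
    [0, 0, -12],
    [0, 0, -20],
    [0, 0, -20],
    [0, 0, -12],
    [0, 0, 0],
    [0, 0, 0]
  ],
  "twist": [0, 0, 0, 0, 0, 0, 0]
}}

```text
time: 27.03
position: [0.3851, 0.2751, 0.1529]
tool_rot: [0.992, 0.126, 0.003, -0.012]
ft_force: [0.1, -0.2, -0.6]
grip_width: 0.0328
```

```bash
python3 - <<'E'
from h import *
from rig import robot
c=robot.camera("wrist"); cv2.imwrite("pics/w17.png",c["color"]); np.savez("w17.npz",**c)
go(519.7,368.2,160)
E
```

```text
t 27.08 pos [384.5 274.9 152.2] yaw 14.5 tilt z [-0.     0.025 -1.   ] grip 0.03286870432604974
 shift [154.3 -56.6  -5.5] rows>= 4.0 twist None
```

View pics/w17.png

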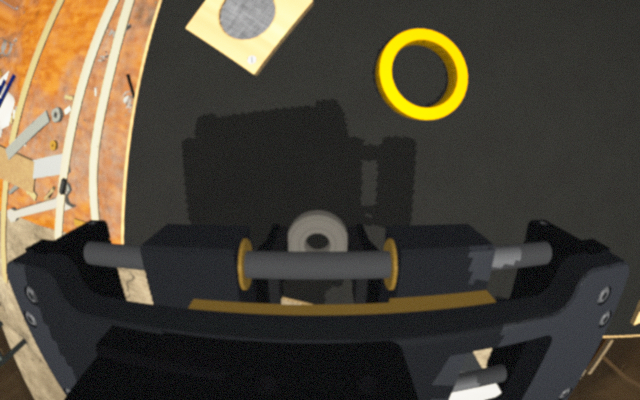

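{"fn": "step_arm", "kwargs": {
  "slide": [
    [11, -4, 0],
    [22, -8, 0],
    [30, -11, 0],
    [30, -11, 0],
    [28, -10.6, 0],
    [20, -7.4, 0],
    [10, -3.6, 0],
    [3.3, -1, 0],
    [0, 0, 0],
    [0, 0, 0]
  ],
  "twist": [0, 0, 0, 0, 0, 0, 0, 0, 0, 0]
}}

```text
time: 27.92
position: [0.5185, 0.3677, 0.1531]
tool_rot: [0.992, 0.126, -0.0, -0.012]
ft_force: [-0.6, 0.4, -0.0]
grip_width: 0.0324
```

```bash
python3 - <<'E'
from h import *
from rig import robot
c=robot.camera("wrist"); cv2.imwrite("pics/w18.png",c["color"]); np.savez("w18.npz",**c)
go(519.7,368.2,89.5)
E
```

```text
t 27.97 pos [518.4 367.6 153.5] yaw 14.5 tilt z [-0.003  0.023 -1.   ] grip 0.032696425227239014
 shift [ 1.2  1.3 64. ] rows>= 2.0 twist None
```

View pics/w18.png

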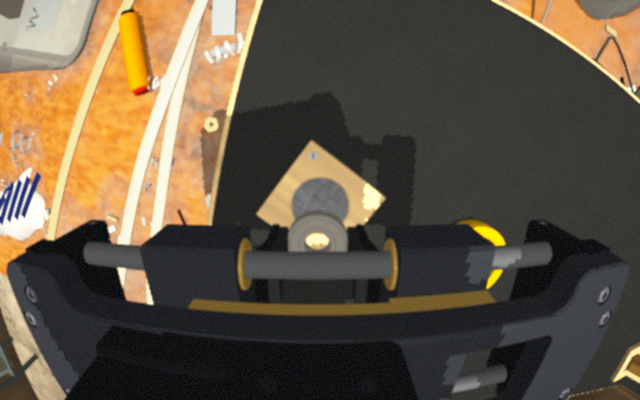

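```bash
python3 - <<'E'
from h import *
c=load("w18.npz")
P=[fplane(c,u,v,.07)*1000 for u,v in [(257,216),(386,198),(312,141)]]
print(P,(P[0]+P[1])/2,np.linalg.norm(P[0]-P[1]), fplane(c,320,200,.067)*1000)
E
```

```text
[array([499.00110164, 413.97734703,  70.        ]), array([539.23103491, 320.4132888 ,  70.        ]), array([566.57361043, 386.35098723,  70.        ])] [519.11606828 367.19531792  70.        ] 101.84635743652977 [523.75724911 369.09038427  67.        ]
```

{"fn": "step_arm", "kwargs": {
  "slide": [
    [0.8, 1.4, 10],
    [0, 0, 18],
    [0, 0, 16],
    [0, 0, 9],
    [0, 0, 5],
    [0, 0, 3],
    [0, 0, 1.5],
    [0, 0, 0],
    [0, 0, 0],
    [0, 0, 0]
  ],
  "twist": [0, 0, 0, 0, 0, 0, 0, 0, 0, 0]
}}

```text
time: 28.8
position: [0.5216, 0.3691, 0.0928]
tool_rot: [0.992, 0.126, 0.002, -0.013]
ft_force: [-0.3, 0.1, -1.3]
grip_width: 0.033
```

```bash
python3 - <<'E'
from h import *
from rig import robot
c=robot.camera("wrist"); cv2.imwrite("pics/w19.png",cv2.resize(c["color"][100:280,200:440],(800,600),interpolation=cv2.INTER_CUBIC))
go(519.3,367.8,88.7);print(robot.get_obs()["ft_force"])
E
```

```text
t 28.85 pos [521.6 369.1  92.8] yaw 14.5 tilt z [ 0.001  0.025 -1.   ] grip 0.03236351461667649
 shift [-2.5  0.7  4. ] rows>= 1.0 twist None
[ 0.18448484 -0.42259846 -0.14283736]
```

View pics/w19.png

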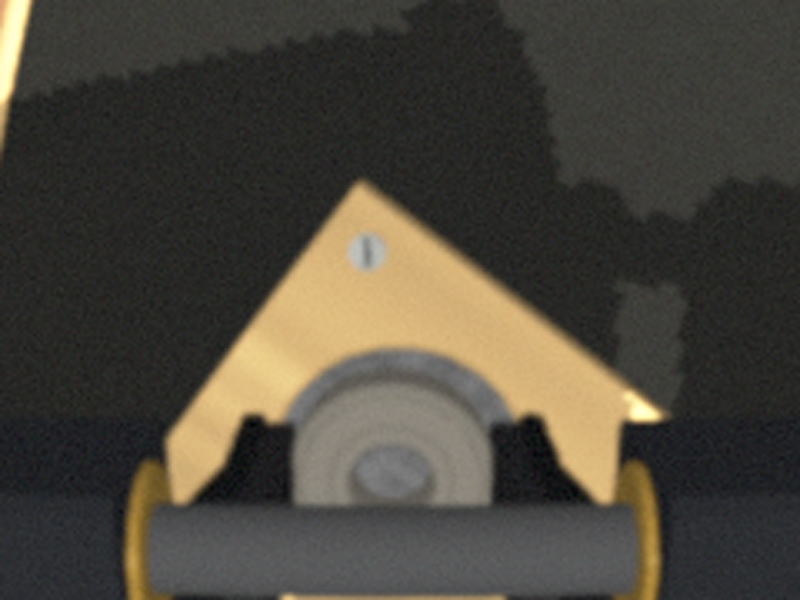

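{"fn": "step_arm", "kwargs": {
  "slide": [
    [-1.6, 0.5, 0],
    [0, 0, 1.5],
    [0, 0, 1.5],
    [0, 0, 0.8],
    [0, 0, 0],
    [0, 0, 0]
  ],
  "twist": [0, 0, 0, 0, 0, 0]
}}

```text
time: 29.35
position: [0.5197, 0.368, 0.0883]
tool_rot: [0.992, 0.126, 0.001, -0.012]
ft_force: [-1.7, 0.1, 1.3]
grip_width: 0.0328
```

```bash
python3 - <<'E'
from h import *
from rig import robot
c=robot.camera("wrist"); cv2.imwrite("pics/w20.png",cv2.resize(c["color"][100:280,200:440],(800,600),interpolation=cv2.INTER_CUBIC))
go(519.3,367.8,88.5);print(robot.get_obs()["ft_force"])
E
```

```text
t 29.40 pos [519.6 368.   88.3] yaw 14.5 tilt z [-0.     0.025 -1.   ] grip 0.03253394905554077
 shift [-0.4  0.1 -0.2] rows>= 1.0 twist None
[ 0.13542464 -0.46924058  0.9831692 ]
```

View pics/w20.png

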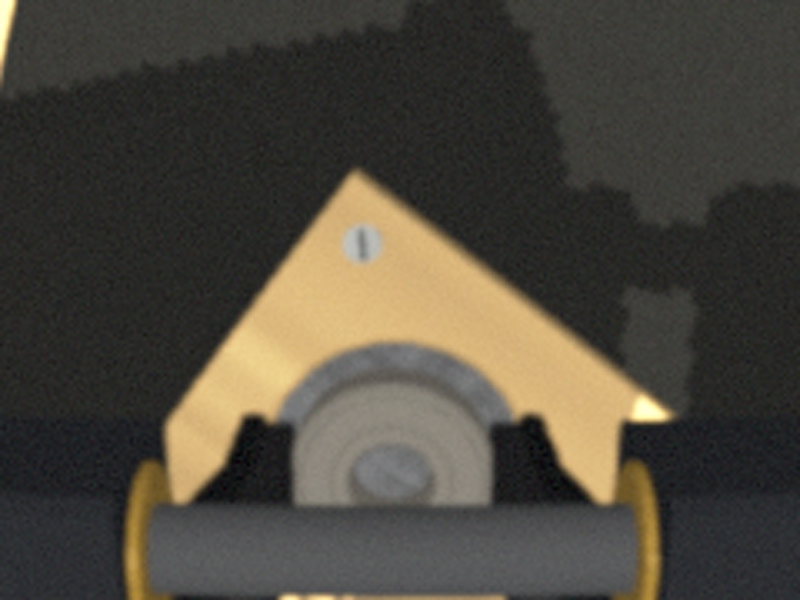

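Centred and touching the floor, so I'll release.

{"fn": "step_arm", "kwargs": {
  "slide": [
    [0, 0, 0],
    [0, 0, 0],
    [0, 0, 0],
    [0, 0, 0],
    [0, 0, 0],
    [0, 0, -5],
    [0, 0, -15],
    [0, 0, -30],
    [0, 0, -30],
    [0, 0, -25],
    [0, 0, 0],
    [0, 0, 0]
  ],
  "twist": [0, 0, 0, 0, 0, 0, 0, 0, 0, 0, 0, 0],
  "jaw": 55
}}

```text
time: 30.4
position: [0.5207, 0.3659, 0.1954]
tool_rot: [0.992, 0.126, 0.004, -0.013]
ft_force: [0.1, 0.8, 0.4]
grip_width: 0.0548
```

```bash
python3 - <<'E'
from h import *
from rig import robot
c=robot.camera("wrist"); cv2.imwrite("pics/w21.png",c["color"])
c=robot.camera("top"); np.savez("top1.npz",**c); im=c["color"]; cv2.imwrite("pics/top1.png",im)
c2=robot.camera("scene"); cv2.imwrite("pics/scene1.png",c2["color"])
P=cloud(c); t=[]
for n,x,y in [("coup",644.8,-131),("bear",519.5,368),("bolt",531,-382.3),("elb",366.2,-288.3)]:
    u,v=[int(round(k)) for k in proj(c,[x/1000,y/1000,.07])]
    t.append(cv2.resize(im[v-24:v+25,u-24:u+25],(196,196),interpolation=cv2.INTER_CUBIC))
    Q=P[v-10:v+11,u-10:u+11].reshape(-1,3); q=Q[Q[:,2]>.0745]
    if len(q): print(n,len(q),"zmax %.4f z90 %.4f"%(q[:,2].max(),np.percentile(q[:,2],90)),"minmax mid",((q.max(0)+q.min(0))/2*1000).round(1))
cv2.imwrite("pics/crop1.png",np.hstack(t))
E
```

```text
coup 190 zmax 1.3524 z90 0.1128 minmax mid [534.2 -85.1 713.5]
bear 269 zmax 1.3524 z90 0.2887 minmax mid [466.4 191.7 713.7]
bolt 47 zmax 1.3524 z90 0.0988 minmax mid [ 474.7 -204.   713.5]
elb 122 zmax 1.3524 z90 0.0859 minmax mid [ 368.9 -164.7  713.5]
```

View pics/crop1.png

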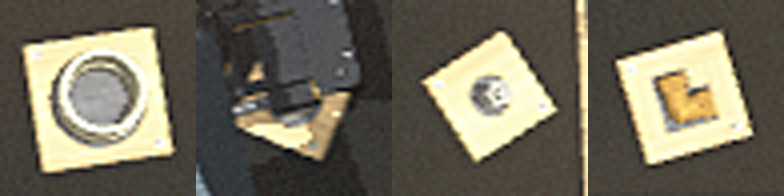

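View pics/scene1.png

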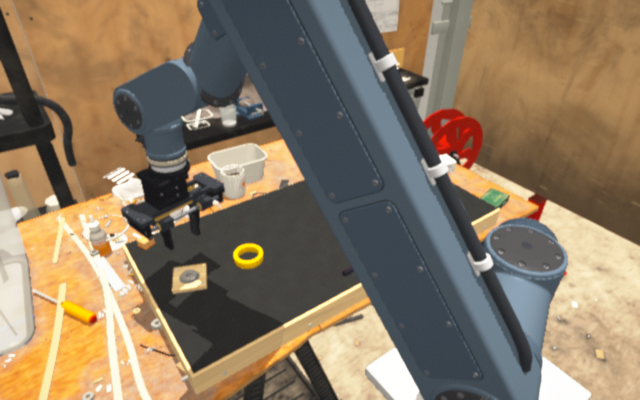

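View pics/top1.png

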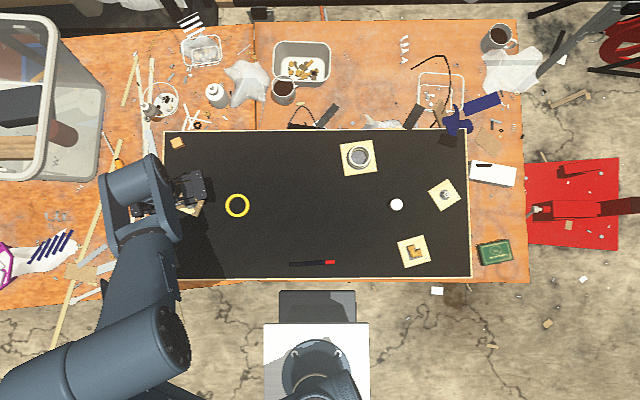

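View pics/w21.png

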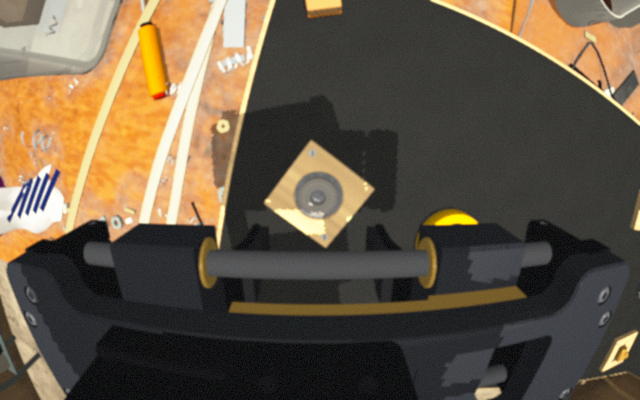

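```bash
python3 - <<'E'
from h import *
c=load("top1.npz"); P=cloud(c); d=c["depth"]
for n,x,y,z0,z1 in [("coup",644.8,-131,.108,.12),("bolt",531,-382.3,.078,.11),("elb",366.2,-288.3,.076,.1)]:
    u,v=[int(round(k)) for k in proj(c,[x/1000,y/1000,.07])]
    s=np.s_[v-18:v+19,u-18:u+19]; Q=P[s]; m=(d[s]>0)&(Q[...,2]>z0)&(Q[...,2]<z1); q=Q[m]
    cc=cv2.minAreaRect((q[:,:2]*1000).astype(np.float32)); print(n,len(q),"z90",np.percentile(q[:,2],90).round(4),cc,"err",np.round(np.array(cc[0])-[x,y],1))
    if n=="coup":
        A=np.c_[q[:,:2],np.ones(len(q))]; s_=np.linalg.lstsq(A,q[:,2],rcond=None)[0]; print("tilt",s_[:2])
E
```

```text
coup 106 z90 0.1141 ((642.3441772460938, -131.5417022705078), (61.53644561767578, 60.788570404052734), 46.50116729736328) err [-2.5 -0.5]
tilt [-0.00834436  0.00039505]
bolt 39 z90 0.0987 ((529.8836669921875, -383.05712890625), (16.48004913330078, 18.55139923095703), 58.77406311035156) err [-1.1 -0.8]
elb 112 z90 0.0859 ((369.42279052734375, -289.23065185546875), (41.69658279418945, 65.10577392578125), 80.01747131347656) err [ 3.2 -0.9]
```

```bash
python3 - <<'E'
from rig import robot
print(robot.hand_in()); o=robot.get_obs(); print(o["time"],o["ft_force"])
E
```

```text
the job is handed in; nothing more can be done
None
the job is handed in; nothing more can be done
```

All four parts are in their own nests and released, and I handed the job in at about 31 s of the 104 s allowed. The hand-in gives no verdict.

| Part | Last check | Result |
|---|---|---|
| Coupling | Top camera, depth | About 2.5 mm off centre, flat to about 0.01 rad. Its top reads z = 0.113–0.114, against an expected 0.112; this camera also read about 1 mm high at the start |
| Bolt | Top camera, depth | About 1.5 mm off centre; height as expected |
| Elbow | Top and wrist pictures | Sits in its L; height as expected |
| Bearing | Wrist picture | Lies flat and centred. The arm hid it from the top camera, so I have no depth check on it |

- **Tape and jar:** both show at the same pixels as at the start.
- **Robot:** the gripper was open and more than 80 mm clear of everything at hand-in.
- **Elbow measurement:** the numeric outline fit gave a 3 mm offset, but it picked up parts of the tile, so I relied on the pictures instead.
- **Wrist limit:** turning the elbow apparently ran the last joint into its range limit. That moved the tool 15–20 mm sideways, which I corrected before placing the elbow, and left it tilted about 0.025 rad for the rest of the job. The checks above were made with that tilt.

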